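Close up the rivet chest

TASK

Close up the shoemaker's rivet chest: with the fingertips, push both small blue-fronted drawers fully home, and push the open lid over from its outside and down until it lies fully shut. Only push: do not pinch the lid or touch its cork-lined inside, and leave the jar, tin, hammer and wooden shoe last where they are.

Things in the scene. Friction and masses are not known exactly. Their poses are not given: they have to be found in the camera images.
- chest: Plywood rivet chest, screwed to the bench: 130 mm deep (its x), 184 mm wide (its y), 100 mm high without the lid. Origin: centre of its underside, on the bench. Its x points from its front to its back, y to its left (the hinge side), z up; the drawers are in the front face, which looks along -x, towards the robot.
- drawer_left (a joint): How far the left (+y) drawer stands out, m: 0 is fully home, at most 0.08. It slides along the chest's x, closes towards +x, stops hard at 0 and stays where it is left (friction 2 N).
- drawer_right (a joint): The same for the right (-y) drawer.
- drawer_left_front (a point): Point on the outer face of the left drawer's front, on its middle line, 70 mm above the bench. Moves with the drawer; axes as the chest's. The front is a flat blue panel without a handle, 89 mm wide, 73 mm high (12 to 85 mm above the bench), 12 mm thick; the box behind it is covered. When shut the panel's back lies on the chest's front, so this point is 77 mm in front of the chest's middle.
- drawer_right_front (a point): The same point on the right drawer's front.
- lid (a joint): Angle of the lid, rad: 0 is shut (flat on the chest), pi/2 stands upright, more leans out to the left. A stiff hinge (0.45 N m friction) keeps it where it is left; it stops at 0 and 2.1.
- lid_hinge (a point): Middle of the hinge line, on the left (+y) top edge of the chest, 100 mm above the bench, at chest x = 0, y = +92 mm. The line runs along the chest's x. The axes turn with the lid: its -y points along the lid from hinge to free edge, z out of its outer face.
- lid_edge (a point): Middle of the lid's free edge, on its outer face: 184 mm from the hinge along the lid, 12 mm from the hinge line at right angles to it. Axes as lid_hinge. The lid is a dark wooden board 130 mm (chest's x) by 184 mm by 12 mm, 0.3 kg.
- lid_lining (a point): Middle of the cork lining on the lid's inner face, 90 x 144 x 3 mm, centred on it; not to be touched by the fingers. The point lies on the cork's surface; axes as lid_hinge.
- glue_jar: White glue jar, black cap, 72 mm across, 85 mm high, standing left of the chest. Origin: centre of its underside. Leave alone.
- tin: Dark metal tin, 64 mm across, 70 mm high, standing right of the chest. Origin: centre of its underside. Leave alone.
- hammer: Hammer, 260 mm long, lying behind the chest. Origin: under its middle; its x runs along the handle towards the head. Leave alone.
- shoe_last: Wooden shoe last, about 45 x 130 x 83 mm, lying right of the chest. Origin: under its middle; its y points from toe to heel. Leave alone.

How it is judged:
By the outcome, as a careful person would: the job done as asked, in the order asked, and still so for the second after the job is handed in, with the robot touching nothing.
It also fails if it takes over 58 s, if anything falls off the work surface, if the arm or the gripper's body presses on something with over 40 N, if the wrist force passes 120 N, or if a joint passes its speed limit or range.

ROBOT

A 6-joint arm with a two-finger parallel gripper is mounted at the origin on the work surface. World frame = base frame: x ahead of the robot, y to its left, z up, the work surface at z = 0. Lengths are in mm, angles in rad, forces in N, time in s.
With the tool pointing down it reaches from about 275 to 725 mm from the base axis. Payload 5.6 kg.
Tool frame: the origin (TCP) lies on the centre line of the jaws, within the pads' length; the fingertips stand 25 mm ahead of it and the grasp point (between the pads) lies 6 mm ahead of it (r.tcp_to_tips is the distance from the TCP to the fingertips, in mm); z points along the fingers, y is the line along which they close (so a half turn about z gives the same grasp; the last joint's range is limited). The gripper opens to 85 mm and grips with 20 to 120 N. Pads are 22 mm wide; open, the fingers measure 114 mm over their backs; the gripper's body (76 mm by 85 mm) begins 54 mm behind the grasp point. The pads swing forward as they close: fully open they stand 13 mm farther back than shut.
Start: joints at [-0.858, 0.255, 0.108, 0, -1.424, -0.285], TCP at [228.196, -500.419, 217.183] pointing down, gripper open.
Joint ranges: [-2.95, 2.95], [-1.21, 1.97], [-1.09, 1.5], [-2.87, 1.71], [-2.94, -0.07], [-3.05, 3.05]. Speed limits (rad/s): [2.57, 2.57, 3.14, 3.14, 3.14, 3.14].

INTERFACE

Orientations are given as a 3x3 rotation matrix whose columns are the frame's x, y, z axes.
In Python, from workcell import r gives the robot as it stands.
- The arm moves only by the tool carry_out, never from a script. Its arguments are lists of equal length, an entry for each row: "jaw": the opening, from 0 (shut) to 1 (fully open); "travel": the shift along the world's x, y, z scaled (see below), a list of three; "delta_rot": the turn, a rotation vector about the world's x, y, z scaled (see below), a list of three. In form: {"jaw": [jaw, ...], "travel": [[x, y, z], ...], "delta_rot": [[rx, ry, rz], ...]}. A call has 1 to 5 rows; each row shifts and turns the commanded pose from where the row before left it; what a row does not reach is not made up. The controller multiplies each number of a shift by 8 cm and each number of a turn by 2 pi rad. A row lasts 1/8 s, in which the tool goes at most 62.5 mm and 10.7 degrees, less where a joint would pass 70% of its speed; a pose out of reach is approached as far as the arm can. A call with a number of a shift or a turn outside -1 to 1 is refused whole. A call with a gripper value outside its range is refused whole. The fingers move at their own pace and stop on an object; the grip force is fixed at half the most. Time passes only in rows, so rows that do not move let the fingers close. It gives the time, the measured TCP pose, the force, the opening and the grip force at its end, in the units of the state.
- r.observe(): the state, without advancing time (a new reading comes with each control period).
- r.camera(name): name is "scene" or "top" or "wrist"; returns (picture, depth): 420x560x3 uint8, red, green, blue; 420x560 float32, mm along the optical axis (not along the pixel's ray), 0 where there is no reading.
- r.camera_params(name): a dict with "intrinsics" (3x3 intrinsics, pixels), "view" (4x4, takes a point from world to camera coordinates). Camera axes: x right, y up, looking along -z (the intrinsics and any distortion apply to the point x, -y, -z); pixel columns grow to the right and rows downward; lengths in mm; the calibration is good to about 2 mm. A picture is of the moment at which its call begins: read the wrist's pose just before it. camera_params takes no time and is no camera call; for the wrist camera it gives the pose at the moment of the call.
- r.hand_in(): hands the job in; it is judged then, once.
The state is a dict: "clock": time; "qpos": joint angles; "qvel": joint speeds; "joint_efforts": joint torques, N m; "position": TCP position; "tool_rot": TCP orientation; "ft_force": force on the tool from outside, world axes, zero at the start; "ft_torque": the same for the moment, N m; "opening": finger opening in mm; "grasp_force": force on a finger pad.
Only numpy, scipy, OpenCV 4.12 (cv2) and the standard library are available. Lean on these libraries where they do the work, as an engineer would, in place of code of your own. Each camera call takes 0.05 s, during which the arm holds its last target. There are 200 camera calls.

## Working session

There is one attempt and no reset: what is moved stays moved. The work goes in short steps, Python scripts to look and compute and a tool call to move; the robot and the scene stay as the last step left them, time stands still between calls to the robot, and variables do not carry over. Pictures are saved under pics/ and viewed, at most 10 in all, crops included, and the job is handed in when it is done.

Besides the shell and the picture viewer there is one more tool, called after "Emit:" as a command line: name --argument value ..., lists and objects as JSON in quotes. carry_out: Moves the arm, as the interface text tells. Its arguments: {"type":"object","properties":{"jaw":{"type":"array","items":{"type":"number"}},"travel":{"type":"array","items":{"type":"array","items":{"type":"number"}}},"delta_rot":{"type":"array","items":{"type":"array","items":{"type":"number"}}}},"required":["jaw","travel","delta_rot"]}

```bash
ls; mkdir -p pics; cat > h.py <<'E'
import numpy as np,cv2
from workcell import r
def cam(n):
    p=r.camera_params(n); im,d=r.camera(n)
    return im,d,np.array(p["intrinsics"]),np.array(p["view"])
def pts(d,K,V):
    v,u=np.mgrid[:d.shape[0],:d.shape[1]]
    c=np.stack([(u-K[0,2])/K[0,0]*d,-(v-K[1,2])/K[1,1]*d,-d,np.ones_like(d)],-1)
    return (c@np.linalg.inv(V).T)[...,:3]
E
python3 - <<'E'
from h import *
a=[]
for n in("scene","top"):
    im,d,K,V=cam(n); np.savez(n+".npz",im=im,d=d,K=K,V=V); 
    cv2.imwrite(f"pics/{n}0.png",im[...,::-1]); print(n,np.linalg.inv(V)[:3,3].round(),(d>0).mean())
s=r.observe();print(s["clock"],s["position"],np.round(s["tool_rot"],3),s["opening"],r.tcp_to_tips)
E
```

```text
pics
scene [ 115.  727. 1234.] 0.9960799319727891
top [ 427.   -5. 1442.] 0.9962542517006803
0.1 [ 228.06644678 -500.00236354  216.39488649] [[-0.91  -0.415 -0.001]
 [-0.415  0.91   0.001]
 [ 0.     0.002 -1.   ]] 85.2195186712107 25.0
```

View pics/scene0.png

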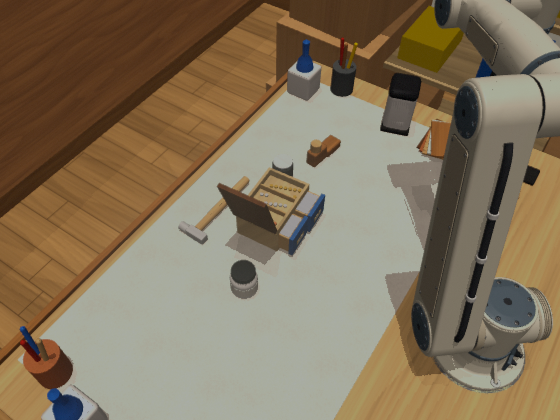

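View pics/top0.png

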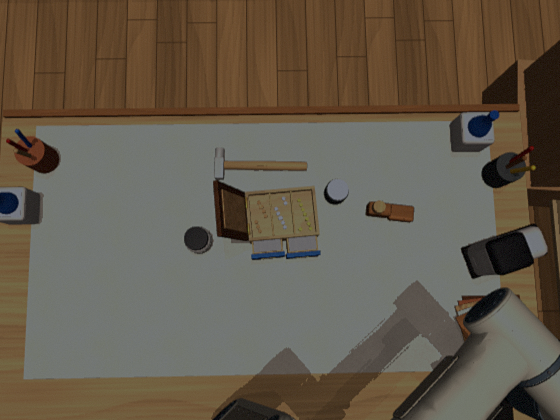

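The top view shows the chest at about px (283,215) with its lid leaning left (215-248, 180-240). The blue fronts are at (268,255) and (303,253), the jar at (198,238) and the tin at (337,190). Next I measure with depth.

```bash
python3 - <<'E'
from h import *
for n in("scene","top"):
    z=np.load(n+".npz");im,d,K,V=z["im"],z["d"],z["K"],z["V"];P=pts(d,K,V)
    hsv=cv2.cvtColor(im,cv2.COLOR_RGB2HSV)
    roi=(abs(P[...,0]-470)<230)&(abs(P[...,1])<250)
    b=cv2.inRange(hsv,(100,130,40),(125,255,255)).astype(bool)&roi&(P[...,2]<110)&(P[...,2]>5)
    k,lab,st,c=cv2.connectedComponentsWithStats(b.astype(np.uint8))
    for i in range(1,k):
        if st[i,4]<15: continue
        Q=P[lab==i]; T=Q[Q[:,2]>78]
        print(n,"blue",st[i],"min",np.percentile(Q,3,0).round(),"max",np.percentile(Q,97,0).round(), "top", cv2.minAreaRect(T[:,:2].astype(np.float32)) if len(T)>4 else 0)
    # things above bench
    m=roi&(P[...,2]>112)&(P[...,2]<320)
    k,lab,st,c=cv2.connectedComponentsWithStats(m.astype(np.uint8))
    for i in range(1,k):
        if st[i,4]<100: continue
        Q=P[lab==i]; mu=Q.mean(0);w,s,vt=np.linalg.svd(Q-mu,full_matrices=False)
        print(n,"high",st[i],mu.round(1),"rms",(s/np.sqrt(len(Q))).round(1),"normal",vt[2].round(3),vt[1].round(3),np.percentile(Q,1,0).round(),np.percentile(Q,99,0).round())
    m=roi&(P[...,2]>15)&(P[...,2]<112)
    k,lab,st,c=cv2.connectedComponentsWithStats(m.astype(np.uint8))
    for i in range(1,k):
        if st[i,4]<50: continue
        Q=P[lab==i];T=Q[Q[:,2]>np.percentile(Q[:,2],97)-8]
        print(n,"low",st[i],"min",np.percentile(Q,1,0).round(),"max",np.percentile(Q,99,0).round(),"toprect",cv2.minAreaRect(T[:,:2].astype(np.float32)))
E
```

```text
scene blue [308 195  17  22  83] min [ 509. -139.   81.] max [520. -59.  89.] top ((513.90185546875, -98.80230712890625), (10.344486236572266, 83.67369842529297), 5.12037467956543)
scene blue [290 216  18  24  88] min [507. -47.  80.] max [519.  35.  90.] top ((513.1695556640625, -7.675876617431641), (10.215197563171387, 90.83724212646484), 4.535517692565918)
scene high [ 217  183   60   49 1210] [606.   92.1 211.7] rms [54.  39.5  2.9] normal [-0.086  0.955 -0.285] [ 0.996  0.071 -0.061] [547.  58. 114.] [675. 116. 277.]
scene low [ 233  154   92  101 4317] min [ 507. -210.   17.] max [693.  58. 105.] toprect ((621.7496948242188, -39.15802764892578), (132.59530639648438, 204.81996154785156), 4.234703540802002)
scene low [230 260  28  37 850] min [525. 155.  17.] max [591. 219.  90.] toprect ((561.3323974609375, 182.7506103515625), (61.016380310058594, 63.49228286743164), 50.89015197753906)
top blue [286 251  34   7 136] min [ 510. -141.   58.] max [523. -60.  91.] top ((517.8095092773438, -101.88297271728516), (10.572793960571289, 85.60991668701172), 4.224707126617432)
top blue [252
[... 187 characters left out ...]
5   61 1634] [613.1  80.1 215.1] rms [52.7 37.7  3.1] normal [ 0.062 -0.939  0.337] [ 0.998  0.055 -0.032] [550.  46. 118.] [678. 112. 278.]
top low [ 243  185   78   75 4829] min [ 511. -139.   48.] max [690.  45. 107.] toprect ((624.9306030273438, -44.34930419921875), (130.91200256347656, 191.40696716308594), 4.387701511383057)
top low [324 186  25  18 363] min [ 660. -229.   17.] max [ 699. -169.   77.] toprect ((681.101318359375, -200.15444946289062), (57.542747497558594, 36.64992141723633), 89.36698913574219)
top low [184 226  29  28 611] min [529. 144.  21.] max [595. 209.  92.] toprect ((563.8104248046875, 180.2077178955078), (60.5967903137207, 60.708805084228516), 44.396812438964844)
```

Emit:
carry_out --jaw '[0, 0, 0, 0, 0]' --travel '[[0.28, 0.49, -0.1], [0.28, 0.49, -0.1], [0.28, 0.49, -0.1], [0.28, 0.49, -0.1], [0.28, 0.49, -0.1]]' --delta_rot '[[0, 0, -0.0056], [0, 0, -0.0056], [0, 0, -0.0056], [0, 0, -0.0056], [0, 0, -0.0056]]'

```text
clock: 0.72
position: [340.5, -302.9, 176.6]
tool_rot: [[-0.969, -0.248, -0.0], [-0.248, 0.969, 0.0], [0.0, 0.0, -1.0]]
ft_force: [0.7, 0.0, -0.4]
opening: 0.3
grasp_force: 0.0
```

Emit:
carry_out --jaw '[0, 0, 0, 0, 0]' --travel '[[0.28, 0.49, -0.2], [0.28, 0.49, -0.2], [0.28, 0.49, -0.2], [0.28, 0.49, -0.2], [0.28, 0.49, -0.2]]' --delta_rot '[[0, 0, -0.0056], [0, 0, -0.0056], [0, 0, -0.0056], [0, 0, -0.0056], [0, 0, -0.0056]]'

```text
clock: 1.35
position: [452.5, -107.0, 96.5]
tool_rot: [[-0.997, -0.075, -0.0], [-0.075, 0.997, 0.0], [0.0, 0.0, -1.0]]
ft_force: [0.5, -0.7, 0.5]
opening: -0.1
grasp_force: 0.0
```

Emit:
carry_out --jaw '[0, 0, 0, 0, 0]' --travel '[[0.1, 0.05, -0.15], [0.25, 0.02, 0], [0.15, 0.01, 0], [0.15, 0.01, 0], [0.15, 0.01, 0]]' --delta_rot '[[0, 0, 0], [0, 0, 0], [0, 0, 0], [0, 0, 0], [0, 0, 0]]'

```text
clock: 1.98
position: [516.7, -100.7, 85.3]
tool_rot: [[-0.997, -0.075, 0.0], [-0.075, 0.997, 0.0], [-0.0, 0.0, -1.0]]
ft_force: [0.1, 0.0, 0.8]
opening: 0.2
grasp_force: 0.0
```

Emit:
carry_out --jaw '[0, 0]' --travel '[[0.1, 0.01, 0], [0.1, 0.01, 0]]' --delta_rot '[[0, 0, 0], [0, 0, 0]]'

```text
clock: 2.22
position: [532.6, -98.9, 85.2]
tool_rot: [[-0.997, -0.076, -0.0], [-0.076, 0.997, 0.0], [0.0, 0.0, -1.0]]
ft_force: [0.1, 0.5, -0.3]
opening: -0.2
grasp_force: 0.0
```

```bash
python3 - <<'E'
from h import *
im,d,K,V=cam("scene"); cv2.imwrite("pics/s1.png",cv2.resize(im[130:310,180:420],None,fx=3,fy=3)[...,::-1])
print(r.observe()["ft_force"])
E
```

```text
[ 1.61624807 -0.29564344  0.56002764]
```

View pics/s1.png

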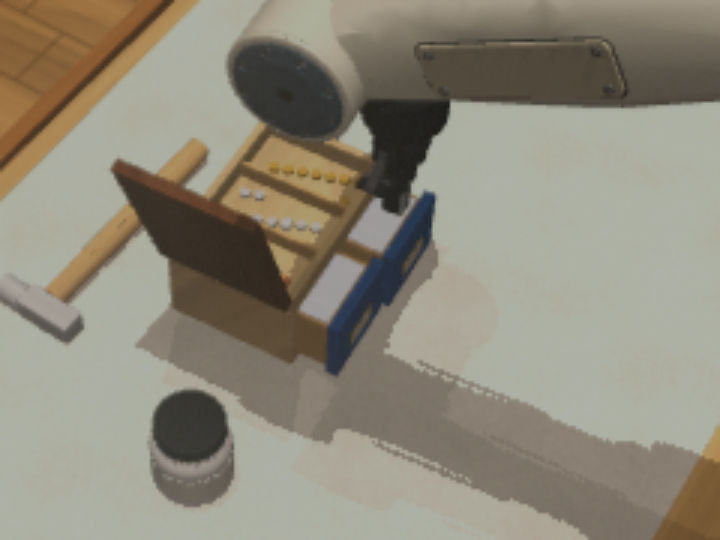

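```bash
python3 - <<'E'
from h import *
im,d,K,V=cam("scene");P=pts(d,K,V)
for z in(60,85,110):
    c=V@[532,-99,z,1]; q=K@[c[0],-c[1],-c[2]]; print(z,q[:2]/q[2])
for row in (185,190,195,198,200,202): print(row,[(u,P[row,u].round().tolist()) for u in (308,311,314)])
im,d,K,V=cam("wrist");cv2.imwrite("pics/w1.png",im[...,::-1])
print(r.observe()["position"],r.tcp_to_tips)
E
```

```text
60 [310.22729942 207.5669961 ]
85 [310.77019586 201.97316459]
110 [311.32787855 196.22698038]
185 [(308, [524.0, -59.0, 201.0]), (311, [520.0, -67.0, 196.0]), (314, [520.0, -84.0, 179.0])]
190 [(308, [521.0, -55.0, 187.0]), (311, [529.0, -87.0, 150.0]), (314, [520.0, -86.0, 157.0])]
195 [(308, [517.0, -49.0, 176.0]), (311, [519.0, -72.0, 152.0]), (314, [522.0, -93.0, 128.0])]
198 [(308, [534.0, -84.0, 116.0]), (311, [525.0, -85.0, 121.0]), (314, [522.0, -95.0, 113.0])]
200 [(308, [545.0, -107.0, 77.0]), (311, [526.0, -87.0, 110.0]), (314, [523.0, -99.0, 100.0])]
202 [(308, [541.0, -100.0, 77.0]), (311, [536.0, -108.0, 73.0]), (314, [528.0, -111.0, 75.0])]
[532.33291567 -98.78523842  85.07189585] 25.0
```

View pics/w1.png

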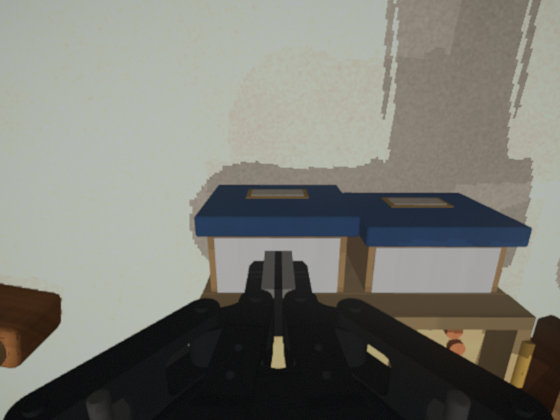

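The scene crop shows the fingertips at crop (400,210), above and behind the right panel's top edge. They sit higher than the stated TCP offset implies, and they passed over without touching anything. I'll back off and measure the real tip position.

Emit:
carry_out --jaw '[0, 0, 0, 0, 0]' --travel '[[0, 0, 0.3], [-0.4, -0.03, 0], [-0.4, -0.03, 0], [-0.4, -0.03, 0], [0, 0, 0]]' --delta_rot '[[0, 0, 0], [0, 0, 0], [0, 0, 0], [0, 0, 0], [0, 0, 0]]'

```text
clock: 3.0
position: [434.2, -106.1, 109.5]
tool_rot: [[-0.997, -0.076, 0.0], [-0.076, 0.997, 0.0], [-0.0, 0.0, -1.0]]
ft_force: [-0.5, 0.0, -0.1]
opening: 0.4
grasp_force: 0.0
```

```bash
python3 - <<'E'
from h import *
s=r.observe();p=s["position"];print(p,s["qpos"])
im,d,K,V=cam("scene");P=pts(d,K,V)
m=(abs(P[...,0]-p[0])<60)&(abs(P[...,1]-p[1])<60)&(P[...,2]>12)&(P[...,2]<260)
Q=P[m]; 
for lo in range(10,210,15):
    q=Q[(Q[:,2]>=lo)&(Q[:,2]<lo+15)]
    if len(q): print(lo,len(q),q.min(0).round(),q.max(0).round())
c=V@[*p,1]; q=K@[c[0],-c[1],-c[2]]; u,v=(q[:2]/q[2]).astype(int);print(u,v)
cr=im[max(v-70,0):v+50,u-80:u+80]; cr=cv2.resize(cr,None,fx=4,fy=4); cv2.imwrite("pics/s2.png",cr[...,::-1])
b=P[330:380,200:260];print("bench",np.median(b[...,2]))
pw=r.camera_params("wrist");print("wristcam",np.linalg.inv(pw["view"]).round(2))
E
```

```text
[ 434.19317777 -106.14175859  109.53772522] [ 1.12580692e-01  1.17666352e-01 -3.46696612e-01 -4.50688612e-04
 -1.10625876e+00 -1.60756810e+00]
115 4 [ 423. -112.  123.] [437. -95. 130.]
130 28 [ 421. -110.  130.] [443. -90. 144.]
145 14 [ 422. -114.  146.] [437. -89. 154.]
160 16 [ 419. -116.  160.] [433. -78. 175.]
175 28 [ 418. -130.  175.] [448. -68. 189.]
190 35 [ 414. -123.  192.] [448. -52. 204.]
205 77 [ 413. -115.  205.] [450. -46. 220.]
344 210
bench 1.1781328029727547
wristcam [[-8.0000e-02 -9.5000e-01 -3.1000e-01  3.5929e+02]
 [ 1.0000e+00 -7.0000e-02 -2.0000e-02 -1.1233e+02]
 [-0.0000e+00 -3.1000e-01  9.5000e-01  2.6685e+02]
 [ 0.0000e+00  0.0000e+00  0.0000e+00  1.0000e+00]]
```

View pics/s2.png

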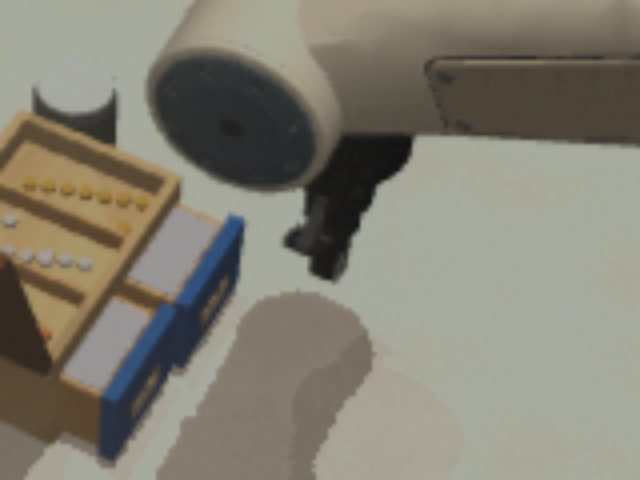

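The fingertip (crop 325,275) is really about 11 mm above the reported TCP z, so I go lower.

Emit:
carry_out --jaw '[0, 0, 0, 0, 0]' --travel '[[0.0, 0.04, -0.4], [0.1, 0.03, -0.4], [0.4, 0.03, 0], [0.2, 0.015, 0], [0.2, 0.015, 0]]' --delta_rot '[[0, 0, 0], [0, 0, 0], [0, 0, 0], [0, 0, 0], [0, 0, 0]]'

```text
clock: 3.68
position: [508.7, -95.6, 44.6]
tool_rot: [[-0.997, -0.076, -0.002], [-0.076, 0.997, -0.0], [0.002, -0.0, -1.0]]
ft_force: [-1.9, 0.0, 1.5]
opening: -0.0
grasp_force: 1.2
```

Emit:
carry_out --jaw '[0, 0, 0]' --travel '[[0.1, 0.01, 0], [0.1, 0.01, 0], [0.08, 0.005, 0]]' --delta_rot '[[0, 0, 0], [0, 0, 0], [0, 0, 0]]'

```text
clock: 4.05
position: [530.3, -93.6, 44.8]
tool_rot: [[-0.997, -0.076, -0.001], [-0.076, 0.997, 0.0], [0.001, 0.0, -1.0]]
ft_force: [-2.9, -0.3, -0.6]
opening: -0.3
grasp_force: 1.1
```

Contact, and the drawer is sliding with a force of about 2 N. I continue gently to the stop.

Emit:
carry_out --jaw '[0, 0, 0]' --travel '[[0.06, 0.005, 0], [0.04, 0.003, 0], [0, 0, 0]]' --delta_rot '[[0, 0, 0], [0, 0, 0], [0, 0, 0]]'

```text
clock: 4.42
position: [538.9, -92.8, 45.3]
tool_rot: [[-0.997, -0.076, 0.001], [-0.076, 0.997, 0.0], [-0.001, 0.0, -1.0]]
ft_force: [-1.6, 0.4, -1.2]
opening: 0.0
grasp_force: 0.6
```

Emit:
carry_out --jaw '[0, 0]' --travel '[[0.03, 0.003, 0], [0.02, 0, 0]]' --delta_rot '[[0, 0, 0], [0, 0, 0]]'

```text
clock: 4.68
position: [538.9, -92.9, 45.2]
tool_rot: [[-0.997, -0.075, -0.007], [-0.075, 0.997, -0.0], [0.007, 0.0, -1.0]]
ft_force: [-15.0, 1.3, 9.9]
opening: -0.1
grasp_force: 7.7
```

Emit:
carry_out --jaw '[0, 0]' --travel '[[0.03, 0.003, 0], [0.02, 0, 0]]' --delta_rot '[[0, 0, 0], [0, 0, 0]]'

```text
clock: 4.92
position: [538.7, -93.0, 44.8]
tool_rot: [[-0.997, -0.075, -0.015], [-0.075, 0.997, -0.0], [0.015, 0.001, -1.0]]
ft_force: [-26.4, 3.0, 19.5]
opening: -0.2
grasp_force: 13.4
```

Emit:
carry_out --jaw '[0, 0, 0, 0, 0]' --travel '[[-0.6, -0.05, 0], [-0.55, -0.04, 0], [0, 0.6, 0], [0, 0.61, 0], [0.4, 0.03, 0]]' --delta_rot '[[0, 0, 0], [0, 0, 0], [0, 0, 0], [0, 0, 0], [0, 0, 0]]'

```text
clock: 5.55
position: [487.2, 2.6, 46.6]
tool_rot: [[-0.997, -0.081, 0.003], [-0.081, 0.997, 0.001], [-0.004, 0.001, -1.0]]
ft_force: [0.4, 0.2, -0.0]
opening: 0.2
grasp_force: 0.0
```

Emit:
carry_out --jaw '[0, 0, 0, 0, 0]' --travel '[[0.15, 0.01, 0], [0.15, 0.01, 0], [0.1, 0.01, 0], [0.08, 0.01, 0], [0.08, 0.005, 0]]' --delta_rot '[[0, 0, 0], [0, 0, 0], [0, 0, 0], [0, 0, 0], [0, 0, 0]]'

```text
clock: 6.18
position: [531.3, 2.5, 45.0]
tool_rot: [[-0.997, -0.075, -0.001], [-0.075, 0.997, -0.001], [0.001, -0.001, -1.0]]
ft_force: [-1.8, -1.0, -0.3]
opening: 0.2
grasp_force: 1.1
```

Emit:
carry_out --jaw '[0, 0, 0]' --travel '[[0.04, 0.003, 0], [0.04, 0.003, 0], [0.04, 0, 0]]' --delta_rot '[[0, 0, 0], [0, 0, 0], [0, 0, 0]]'

```text
clock: 6.55
position: [531.5, 2.1, 43.6]
tool_rot: [[-0.997, -0.074, -0.019], [-0.074, 0.997, -0.002], [0.019, -0.001, -1.0]]
ft_force: [-32.0, 1.3, 20.2]
opening: 0.3
grasp_force: 16.2
```

Emit:
carry_out --jaw '[0, 0]' --travel '[[0.02, 0, 0], [0, 0, 0]]' --delta_rot '[[0, 0, 0], [0, 0, 0]]'

```text
clock: 6.8
position: [531.4, 2.0, 43.5]
tool_rot: [[-0.997, -0.074, -0.022], [-0.074, 0.997, -0.002], [0.022, -0.001, -1.0]]
ft_force: [-32.4, 2.1, 21.1]
opening: -0.2
grasp_force: 16.4
```

Emit:
carry_out --jaw '[0, 0, 0, 0, 0]' --travel '[[-0.7, -0.05, 0], [-0.3, 0.3, 0.5], [0, 0.4, 0.6], [0, 0.4, 0.6], [0, 0.4, 0.6]]' --delta_rot '[[0, 0, 0], [0, 0, 0], [0, 0, 0], [0, 0, 0], [0, 0, 0]]'

```text
clock: 7.42
position: [463.0, 120.8, 231.5]
tool_rot: [[-0.997, -0.076, 0.003], [-0.076, 0.997, 0.001], [-0.003, 0.001, -1.0]]
ft_force: [1.4, 0.0, -0.4]
opening: -0.0
grasp_force: 0.0
```

Emit:
carry_out --jaw '[0, 0, 0, 0, 0]' --travel '[[0, 0.5, 0], [0.6, 0, 0], [0.6, 0, 0], [0.6, 0, 0], [0, 0, 0]]' --delta_rot '[[0, 0, 0], [0, 0, 0], [0, 0, 0], [0, 0, 0], [0, 0, 0]]'

```text
clock: 8.05
position: [609.2, 159.5, 226.4]
tool_rot: [[-0.997, -0.074, -0.002], [-0.074, 0.997, -0.001], [0.002, -0.001, -1.0]]
ft_force: [-0.7, -0.2, -0.3]
opening: -0.4
grasp_force: 0.0
```

```bash
python3 - <<'E'
from h import *
print(r.observe()["position"])
im,d,K,V=cam("scene"); cv2.imwrite("pics/s3.png",cv2.resize(im[130:310,180:420],None,fx=3,fy=3)[...,::-1])
im,d,K,V=cam("top"); P=pts(d,K,V)
hsv=cv2.cvtColor(im,cv2.COLOR_RGB2HSV)
b=cv2.inRange(hsv,(100,130,30),(125,255,255)).astype(bool)&(abs(P[...,0]-530)<60)&(P[...,2]>75)&(P[...,2]<110)&(P[...,1]>-160)&(P[...,1]<60)
print(np.median(P[b&(P[...,1]<-55)],0),np.median(P[b&(P[...,1]>-50)],0))
E
```

```text
[609.15692205 159.50313166 226.42207879]
[556.32680064 -96.2077085   85.68733106] [549.68979136  -5.37072377  85.88620178]
```

View pics/s3.png

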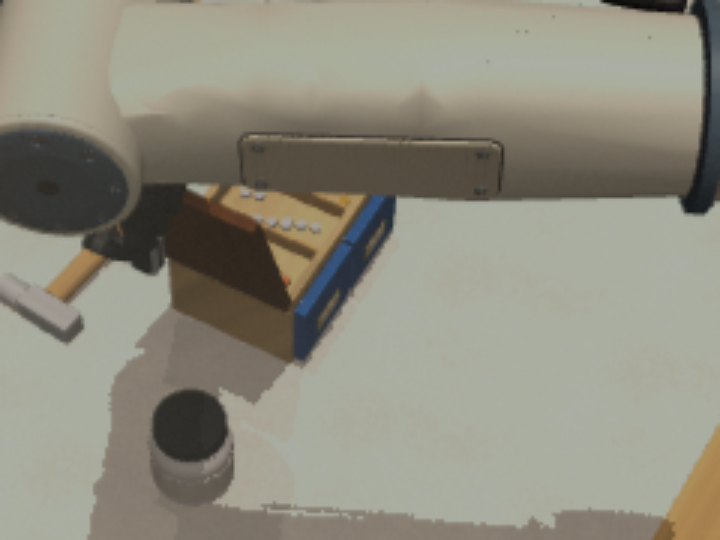

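Both drawer fronts are flush, and the fingers (crop 150,265) are outside the lid. Now I push it over.

Emit:
carry_out --jaw '[0, 0, 0, 0]' --travel '[[0.02, -0.27, 0.1], [0.02, -0.27, 0.05], [0.02, -0.2, 0], [0.02, -0.2, 0]]' --delta_rot '[[0, 0, 0], [0, 0, 0], [0, 0, 0], [0, 0, 0]]'

```text
clock: 8.65
position: [613.0, 83.5, 241.9]
tool_rot: [[-0.997, -0.076, 0.001], [-0.076, 0.997, 0.001], [-0.001, 0.001, -1.0]]
ft_force: [-0.4, 3.6, 2.1]
opening: 0.1
grasp_force: 1.6
```

Emit:
carry_out --jaw '[0, 0, 0, 0]' --travel '[[0.02, -0.2, 0], [0.02, -0.2, 0], [0.02, -0.2, 0], [0, 0, 0]]' --delta_rot '[[0, 0, 0], [0, 0, 0], [0, 0, 0], [0, 0, 0]]'

```text
clock: 9.15
position: [617.8, 34.5, 240.7]
tool_rot: [[-0.997, -0.074, -0.001], [-0.074, 0.997, -0.001], [0.001, -0.001, -1.0]]
ft_force: [0.1, 0.4, 0.6]
opening: 0.2
grasp_force: 0.0
```

Emit:
carry_out --jaw '[0, 0, 0, 0]' --travel '[[0.02, -0.24, -0.06], [0.02, -0.24, -0.11], [0.015, -0.21, -0.13], [0.015, -0.2, -0.15]]' --delta_rot '[[0, 0, 0], [0, 0, 0], [0, 0, 0], [0, 0, 0]]'

```text
clock: 9.65
position: [623.6, -36.3, 204.6]
tool_rot: [[-0.997, -0.075, 0.001], [-0.075, 0.997, -0.0], [-0.001, -0.0, -1.0]]
ft_force: [0.6, 1.1, 3.4]
opening: -0.2
grasp_force: 1.4
```

```bash
python3 - <<'E'
from h import *
s=r.observe();print(s["position"],s["ft_force"])
im,d,K,V=cam("scene"); cv2.imwrite("pics/s4.png",cv2.resize(im[100:280,180:420],None,fx=3,fy=3)[...,::-1])
P=pts(d,K,V);hsv=cv2.cvtColor(im,cv2.COLOR_RGB2HSV)
for x in(565,590,660,675):
  m=(abs(P[...,0]-x)<6)&(abs(P[...,1]+20)<120)&(P[...,2]>112)&(P[...,2]<245)
  Q=P[m]
  if len(Q)>8: f=np.polyfit(Q[:,1],Q[:,2],1);print(x,len(Q),np.degrees(np.arctan(-f[0])),Q[:,1].min(),Q[:,2].max())
E
```

```text
[623.61411438 -36.30887315 204.62290159] [0.64662901 1.06704109 3.3919916 ]
565 314 47.683908382519284 -82.1242537393606 244.51395784890087
590 295 48.333222828135426 -72.49763714887672 244.65591478035935
660 230 47.97116766523131 -40.848850482279204 221.3395816956729
675 247 48.23981545209884 -62.1091105201906 244.93335167893122
```

View pics/s4.png

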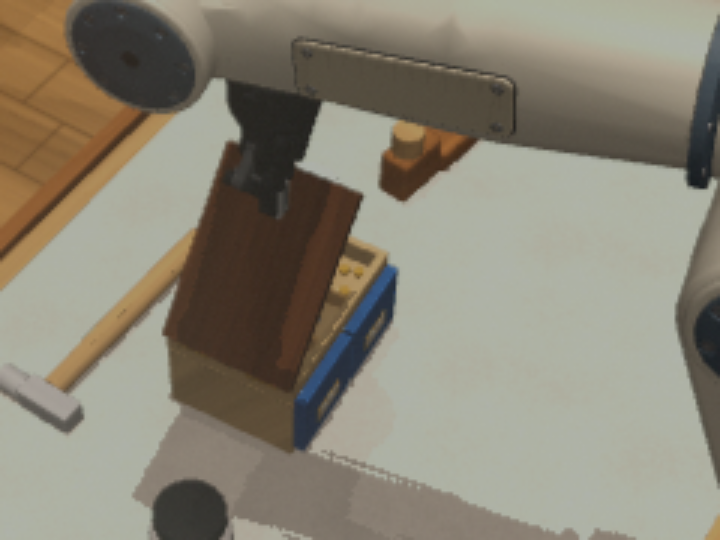

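The lid is at about 48° with the fingertip (crop 275,210) on its outer face. I continue down.

Emit:
carry_out --jaw '[0, 0, 0, 0, 0]' --travel '[[0.015, -0.17, -0.17], [0.01, -0.15, -0.19], [0.01, -0.12, -0.21], [0.01, -0.1, -0.22], [0, -0.06, -0.2]]' --delta_rot '[[0, 0, 0], [0, 0, 0], [0, 0, 0], [0, 0, 0], [0, 0, 0]]'

```text
clock: 10.32
position: [626.8, -83.7, 124.5]
tool_rot: [[-0.997, -0.076, -0.001], [-0.076, 0.997, -0.0], [0.001, -0.0, -1.0]]
ft_force: [1.2, -1.1, 2.4]
opening: 0.1
grasp_force: 1.1
```

Emit:
carry_out --jaw '[0, 0, 0]' --travel '[[0, -0.03, -0.15], [0, 0, -0.1], [0, 0, -0.05]]' --delta_rot '[[0, 0, 0], [0, 0, 0], [0, 0, 0]]'

```text
clock: 10.7
position: [626.7, -85.1, 101.4]
tool_rot: [[-0.997, -0.076, -0.001], [-0.076, 0.997, -0.0], [0.001, -0.0, -1.0]]
ft_force: [-2.0, -1.1, 2.9]
opening: -0.1
grasp_force: 1.0
```

Emit:
carry_out --jaw '[0, 0, 0]' --travel '[[0, 0, -0.04], [0, 0, -0.04], [0, 0, 0]]' --delta_rot '[[0, 0, 0], [0, 0, 0], [0, 0, 0]]'

```text
clock: 11.08
position: [627.1, -85.1, 97.9]
tool_rot: [[-0.997, -0.077, 0.002], [-0.077, 0.997, -0.0], [-0.002, -0.0, -1.0]]
ft_force: [-6.0, 1.2, 11.8]
opening: -0.0
grasp_force: 5.8
```

Emit:
carry_out --jaw '[0, 0, 0]' --travel '[[0, 0, -0.04], [0, 0, -0.03], [0, 0, 0]]' --delta_rot '[[0, 0, 0], [0, 0, 0], [0, 0, 0]]'

```text
clock: 11.45
position: [627.2, -85.2, 97.6]
tool_rot: [[-0.997, -0.078, 0.005], [-0.078, 0.997, -0.002], [-0.005, -0.002, -1.0]]
ft_force: [-16.8, 5.4, 35.6]
opening: 0.1
grasp_force: 17.9
```

Emit:
carry_out --jaw '[0, 0, 0, 0, 0]' --travel '[[0, 0, 0.6], [0, 0, 0.6], [-0.6, 0, 0.5], [-0.7, 0, 0], [-0.7, 0, 0]]' --delta_rot '[[0, 0, 0], [0, 0, 0], [0, 0, 0], [0, 0, 0], [0, 0, 0]]'

```text
clock: 12.08
position: [465.6, -84.7, 226.1]
tool_rot: [[-0.997, -0.076, 0.001], [-0.076, 0.997, 0.001], [-0.001, 0.001, -1.0]]
ft_force: [0.2, 0.0, 1.4]
opening: -0.2
grasp_force: 0.0
```

```bash
python3 - <<'E'
from h import *
im,d,K,V=cam("scene"); cv2.imwrite("pics/s5.png",cv2.resize(im[130:310,180:420],None,fx=3,fy=3)[...,::-1])
for n in("scene","top"):
  if n=="top": im,d,K,V=cam(n)
  P=pts(d,K,V);m=(abs(P[...,0]-625)<50)&(abs(P[...,1]+45)<80)&(P[...,2]>60)&(P[...,2]<150)
  Q=P[m];A=np.c_[Q[:,:2]-[623,-44],np.ones(len(Q))];print(n,len(Q),np.linalg.lstsq(A,Q[:,2],rcond=None)[0])
  hsv=cv2.cvtColor(im,cv2.COLOR_RGB2HSV)
  b=cv2.inRange(hsv,(100,130,30),(125,255,255)).astype(bool)&(abs(P[...,0]-530)<60)&(P[...,2]>70)&(P[...,2]<110)&(P[...,1]>-160)&(P[...,1]<60)
  print(np.median(P[b&(P[...,1]<-55)],0),np.median(P[b&(P[...,1]>-50)],0))
print(r.observe()["position"],r.observe()["clock"])
E
```

```text
scene 1669 [-5.06432350e-03  2.20380806e-05  1.11905264e+02]
[553.91332246 -95.69868466  84.46398422] [547.40422703  -5.93955269  84.8527    ]
top 2344 [-3.74036695e-04  4.15518224e-04  1.13036920e+02]
[556.1367252  -81.68457461  85.44651906] [549.70168757  -5.31148388  85.53037935]
[462.02355508 -84.91847765 226.34903219] 12.175
```

View pics/s5.png

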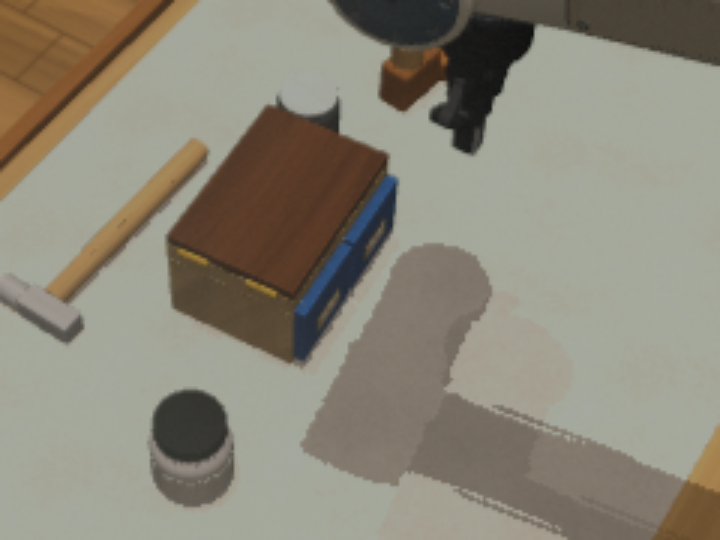

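The lid lies flat at 112 mm with no tilt, both drawers are flush, nothing else has moved, and the arm is clear.

```bash
python3 -c "
from workcell import r
print(r.hand_in())"
```

```text
the job is handed in; nothing more can be done
None
```

The chest is closed and the job handed in: both drawers were pushed home, then the lid was pushed shut from its outside. The final images show the drawer fronts flush, the lid flat and nothing else visibly moved; the hand-in gave no verdict.

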